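# Load a filter module and push the instrument's drawer home

### The arm

A 6-joint arm with a two-finger parallel gripper is mounted at the origin on the work surface. World frame = base frame: x ahead of the robot, y to its left, z up, the work surface at z = 0. Lengths are in m, angles in rad, forces in N, time in s.
With the tool pointing down it reaches from about 0.325 to 0.9 m from the base axis. Payload 6.1 kg.
Tool frame: the origin (TCP) lies midway between the tips of the shut fingers; the grasp point (between the pads) lies 19 mm behind it; z points along the fingers, y is the line along which they close (so a half turn about z gives the same grasp; the last joint's range is limited). The gripper opens to 85 mm and grips with 20 to 120 N. Pads are 22 mm wide; open, the fingers measure 114 mm over their backs; the gripper's body (76 mm by 85 mm) begins 54 mm behind the grasp point. The pads swing forward as they close: fully open they stand 13 mm farther back than shut.
Start: joints at [1.153, 0.22, 1.526, -0, 1.395, -0.126], TCP at [0.18, 0.599, 0.231] pointing down, gripper open.
Joint ranges: [-2.98, 2.98], [-0.91, 2.08], [0.09, 2.57], [-1.24, 4.39], [0.2, 2.65], [-2.68, 2.68]. Speed limits (rad/s): [2.57, 2.57, 3.01, 3.14, 3.14, 3.14].

### API

Orientations are given as [roll, pitch, yaw] about the fixed x, y, z axes, in that order (R = Rz(yaw) Ry(pitch) Rx(roll)).
In Python, from plant import movep, move_l, set_joints, gripper_to, hold, inverse_kinematics, observe, get_image, get_calibration, Unreachable, job_done gives the robot as it stands. Calls block until the motion is done:
- movep(position, orientation): joint-space move of the TCP to a pose.
- move_l(position, feed=0.15, rotation=None, max_force=None): straight line of the TCP; rotation=None keeps the orientation; feed is the mean speed in m/s. With max_force (N) it stops when the force on the tool has changed by that much, and returns True; else False.
- set_joints(angles): joint-space move.
- gripper_to(opening, f_grip=None): finger opening in m; f_grip is the grip in N (None keeps the last); returns when the fingers have stopped.
- hold(seconds).
- inverse_kinematics(position, orientation): joint angles nearest the present ones, or None.
- observe(): the state.
- get_image(name): name is "scene" or "top"; returns (picture, depth): 384x512x3 uint8, red, green, blue; 384x512 float32, m along the optical axis (not along the pixel's ray), 0 where there is no reading.
- get_calibration(name): a dict with "intrinsics" (3x3 intrinsics, pixels), "dist_coeffs" ([k1, k2, p1, p2, k3] as OpenCV has them; the pictures are not rectified), "world_from_camera" (4x4, takes a point from camera to world coordinates). Camera axes: x right, y down, z forward; pixel columns grow to the right and rows downward; lengths in m; the calibration is good to about 2 mm. A picture is of the moment at which its call begins. get_calibration takes no time and is no camera call.
A pose or a line that the arm cannot do raises Unreachable and nothing moves.
- job_done(): hands the job in; it is judged then, once.
The state is a dict: "time_s": time; "q": joint angles; "joint_velocities": joint speeds; "joint_torque": joint torques, N m; "eef_pos": TCP position; "tcp_rot": TCP orientation; "ft_force": force on the tool from outside, world axes, zero at the start; "torque": the same for the moment, N m; "opening": finger opening in m; "grasp_force": force on a finger pad.
Only numpy, scipy, OpenCV 4.12 (cv2) and the standard library are available. Lean on these libraries where they do the work, as an engineer would, in place of code of your own. Each camera call takes 0.05 s, during which the arm holds its last target. There are 200 camera calls.

### The job

Lift the orange filter module out of the rack, stand it on the blue mat and let go, then take it again by its two long sides. Lower it upright onto the yellow pad in the instrument's open drawer, lengthwise between the two end stops, and let go; then push the drawer fully home, without slamming it, until it snaps in at its detent and stays shut. Never drop or tip the module, and leave the other things where they are.

Things in the scene. Friction and masses are not known exactly. Their poses are not given: they have to be found in the camera images.
- module_orange: Filter module to load: black block 56 long (its x) x 34 wide (y) x 45 mm tall (z up) with ORANGE panels, about 0.15 kg. Origin: centre of its underside. A half turn makes no difference. It starts in one of the rack's three slots, long axis along the rack's x; there only its two ends (faces +-x) can be gripped, as plates stand 3 mm from its long sides.
- module_green: Same block with GREEN panels, in another slot of the rack; to be left there. Origin: centre of its underside.
- module_white: Same block with WHITE panels, in another slot of the rack; to be left there. Origin: centre of its underside.
- rack: Fixed aluminium rack, placed differently each time. Base plate 75 (x) x 150 (y) x 6 mm, on which the modules stand in three slots at y = -46, 0, +46 mm. Four plates at y = -69, -23, 23, 69 mm, 46 mm long (x), 6 mm thick, rise to 51 mm, level with the modules' tops; the modules' ends reach 5 mm beyond them. Origin: centre of the underside.
- mat: Blue set-down mat, 150 x 150 x 3 mm, fixed on the table. Origin: centre of its underside (top 3 mm above).
- instrument: Fixed black instrument housing, 260 (x) x 240 (y) x 100 mm tall, with a drawer in its front, which looks to its own -x. Origin: centre of its underside. On the rear half of its lid stands a small motor stage up to 146 mm high; the front 120 mm of the lid are bare.
- drawer (a joint): Opening of the drawer in m: 0 fully home, 0.16 fully open; starts at 0.12 to 0.15. Shutting moves it along the instrument's +x; it runs easily (about 1 N) until 14 mm open, where a sprung detent resists with about 4 to 8 N; past about 5 mm the detent snaps over, draws the drawer home to a hard stop and keeps it there. Left short of that, the drawer stays unseated.
- drawer_pull (a point): Middle of the outer (-x) face of the drawer's aluminium pull lip, 75 mm above the table; moves with the drawer, axes as the instrument's. Push here towards the instrument's +x. The lip is 90 mm wide (y), 12 mm tall and stands 14 mm out from the black drawer front (236 mm wide, 12 mm thick, from 4 to 97 mm above the table).
- drawer_bay (a point): Middle of the yellow pad (70 x by 84 y mm) on the drawer floor, 17 mm above the table, 69 mm behind drawer_pull; moves with the drawer, axes as the instrument's. End stops at its front and rear edges, 70 mm apart, 50 wide (y), 38 tall: the module fits lengthwise between them, 7 mm spare at each end, and only its long sides can be gripped there. Drawer 180 mm wide inside, walls 34 mm tall.
- controller: Red game controller, about 150 x 110 x 50 mm, lying on the table; to be left alone. Origin: its underside.
- driver: Yellow screwdriver, 170 mm long, lying on the table; to be left alone.
- cleaner: Blue plastic bottle, 54 mm diameter, 130 mm tall; to be left alone. Origin: centre of its underside.
- mug: White mug, 80 mm diameter, 90 mm tall; to be left alone. Origin: centre of its underside.
Not all that is in view belongs to the job. What is shaped like the module_orange but purple is not meant.

How it is judged:
By the outcome, as a careful person would: the job done as asked, in the order asked, and still so for the second after the job is handed in, with the robot touching nothing.
It also fails if it takes over 72 s, if anything falls off the work surface, if the arm or the gripper's body presses on something with over 40 N, if the wrist force passes 120 N, or if a joint passes its speed limit or range.

## Working session

There is one attempt and no reset: what is moved stays moved. The work goes in short steps, each a Python script; the robot and the scene stay as the last script left them, time stands still between calls to the robot, and variables do not carry over. Pictures are saved under pics/ and viewed, at most 10 in all, crops included, and the job is handed in when it is done.

```bash
mkdir -p pics; ls
cat > h.py <<'E'
import numpy as np, cv2
from plant import *
def snap(name):
    im,d=get_image(name); c=get_calibration(name)
    np.savez(f'{name}.npz',im=im,d=d,K=c['intrinsics'],D=c['dist_coeffs'],T=c['world_from_camera']); return im,d
def world(name,pts):
    f=np.load(f'{name}.npz'); pts=np.array(pts,float).reshape(-1,2)
    n=cv2.undistortPoints(pts[:,None],f['K'],f['D'])[:,0]
    z=np.array([f['d'][int(round(v)),int(round(u))] for u,v in pts])
    P=np.c_[n*z[:,None],z]; T=f['T']; return P@T[:3,:3].T+T[:3,3]
def atz(name,pts,z):
    f=np.load(f'{name}.npz'); pts=np.array(pts,float).reshape(-1,2)
    n=cv2.undistortPoints(pts[:,None],f['K'],f['D'])[:,0]; T=f['T']
    r=np.c_[n,np.ones(len(n))]@T[:3,:3].T; return T[:3,3]+r*((z-T[2,3])/r[:,2])[:,None]
def cloud(name):
    v,u=np.mgrid[0:384,0:512]; f=np.load(f'{name}.npz')
    return world(name,np.c_[u.ravel(),v.ravel()]).reshape(384,512,3)
E
python3 - <<'E'
from h import *
for n in('scene','top'):
    im,d=snap(n); cv2.imwrite(f'pics/{n}0.png',cv2.resize(im[:,:,::-1],(800,600),interpolation=cv2.INTER_CUBIC)); print(get_calibration(n)['world_from_camera'].round(2))
print(observe())
E
```

```text
pics
[[-0.85  0.43 -0.31  0.95]
 [ 0.53  0.68 -0.5   0.77]
 [-0.   -0.59 -0.81  1.11]
 [ 0.    0.    0.    1.  ]]
[[ 0.03 -1.    0.07  0.47]
 [-1.   -0.03 -0.03  0.14]
 [ 0.03 -0.07 -1.    1.19]
 [ 0.    0.    0.    1.  ]]
{'time_s': 0.1, 'q': array([ 1.15290340e+00,  2.21164459e-01,  1.52748917e+00,  7.17019311e-06,
        1.39472112e+00, -1.26092179e-01]), 'joint_velocities': array([-0.00153241, -0.00163188, -0.00160034,  0.0004354 , -0.00155326,
       -0.00069663]), 'joint_torque': array([ 7.38051076e-04, -4.98242998e+01, -3.90545368e+01, -9.52681535e-05,
        5.71359240e-03, -3.12478244e-05]), 'eef_pos': array([0.17957089, 0.59807584, 0.23030198]), 'tcp_rot': array([-3.13982559e+00, -2.31114531e-04,  2.84979044e+00]), 'ft_force': array([ 0.58226228,  0.57065093, -0.64237067]), 'torque': array([ 0.00564032, -0.01831552,  0.01481364]), 'grasp_force': 0.0, 'opening': 0.0853321879636289}
```

View pics/scene0.png

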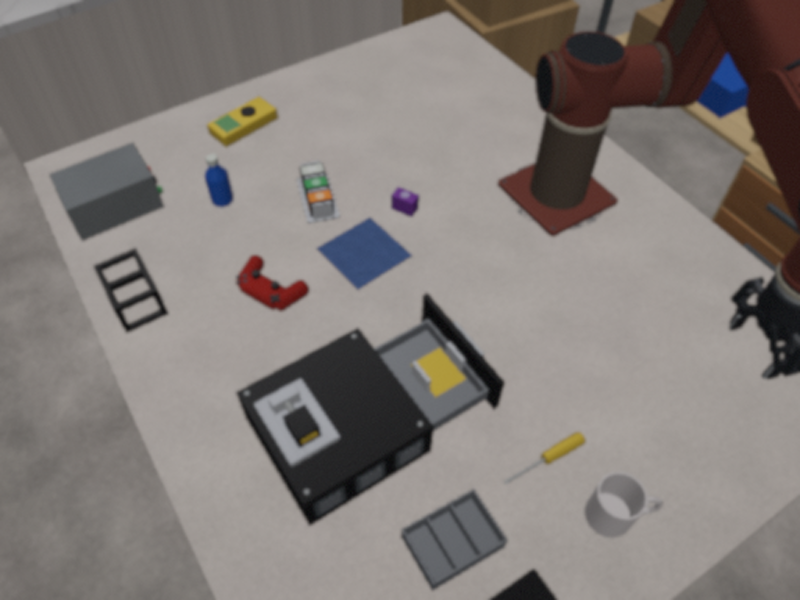

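View pics/top0.png

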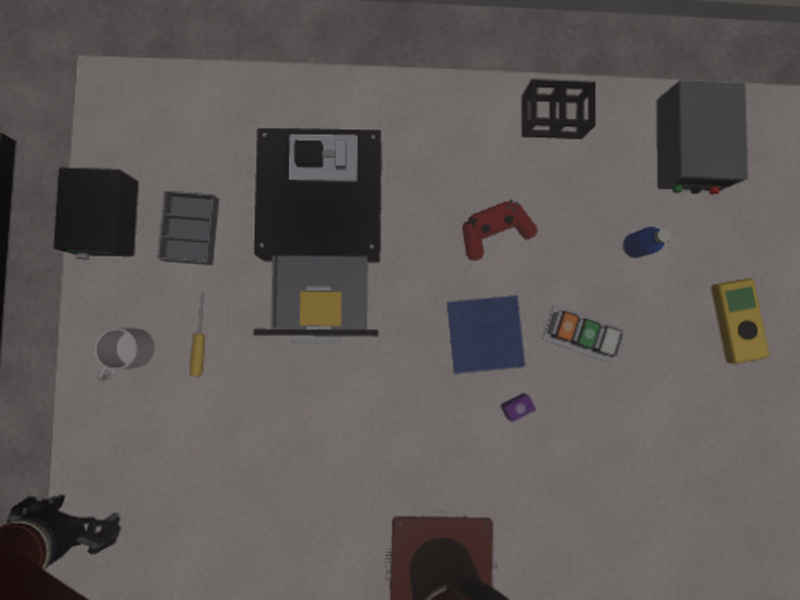

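The top view shows the rack at about (583,333) of 800x600: orange module (567,326), green (590,333), white (609,341). The purple decoy is at (518,407), the mat at (486,334), and the open drawer has its yellow pad at (320,308). The module meant is the orange one in the rack. I'll enlarge the rack and the drawer to confirm.

Run:
```python
from h import *
im=np.load('top.npz')['im'][:,:,::-1]
a=im[190:245,340:405]; b=im[155:225,155:250]
a=cv2.resize(a,None,fx=8,fy=8,interpolation=cv2.INTER_CUBIC); b=cv2.resize(b,None,fx=8,fy=8,interpolation=cv2.INTER_CUBIC)
cv2.imwrite('pics/crop_rack.png',np.clip(a*1.5,0,255).astype('u1'))
cv2.imwrite('pics/crop_drawer.png',np.clip(b*1.5,0,255).astype('u1'))
P=cloud('top'); np.save('Ptop.npy',P)
hsv=cv2.cvtColor(np.ascontiguousarray(im),cv2.COLOR_BGR2HSV)
for n,lo,hi in(('orange',(5,120,60),(17,255,255)),('blue',(105,60,40),(130,255,200)),('yellow',(18,120,60),(32,255,255)),('green',(50,60,40),(90,255,255))):
    m=cv2.inRange(hsv,lo,hi); k,l,s,c=cv2.connectedComponentsWithStats(m)
    for i in range(1,k):
        if s[i,4]>25:
            w=P[l==i]; w=w[np.isfinite(w).all(1)]; r=cv2.minAreaRect((w[:,:2]*1000).astype(np.float32)); print(n,c[i].round(1),s[i,4],np.median(w,0).round(4),[np.round(x,1) for x in r])
```

```text
orange [362.9 208.5] 123 [ 0.4999 -0.2391  0.0508] [array([ 498.4, -240. ]), array([30.4, 50.1]), np.float64(73.4)]
blue [410.9 154.8] 324 [ 0.6684 -0.3822  0.0809] [array([ 589.2, -134.3]), array([ 50.3, 590.5]), np.float64(18.0)]
blue [310.3 213.6] 2017 [ 0.4783 -0.0813  0.0026] [array([470.4,  -9.9]), array([146.8, 294.2]), np.float64(6.8)]
yellow [473.1 207.8] 984 [ 0.5063 -0.605   0.0339] [array([ 459.6, -266.2]), array([167.5, 792.6]), np.float64(9.9)]
yellow [204.5 197. ] 546 [0.5227 0.2618 0.0173] [array([522.9, 261.8]), array([64.6, 80.4]), np.float64(1.6)]
yellow [126.  226.7] 185 [0.421  0.5036 0.0233] [array([428.1, 327.2]), array([ 79.1, 379.9]), np.float64(1.9)]
green [473.7 190.9] 205 [ 0.5655 -0.6103  0.0351] [array([ 565.5, -612.1]), array([40.2, 56.5]), np.float64(10.7)]
green [376.8 213.2] 125 [ 0.4852 -0.2841  0.051 ] [array([ 485.1, -283.7]), array([31.1, 50.4]), np.float64(71.6)]
```

View pics/crop_rack.png

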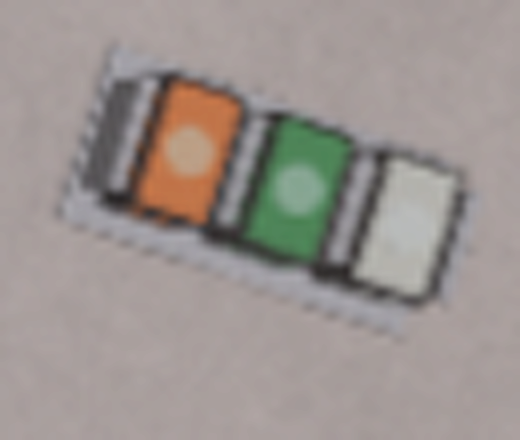

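View pics/crop_drawer.png

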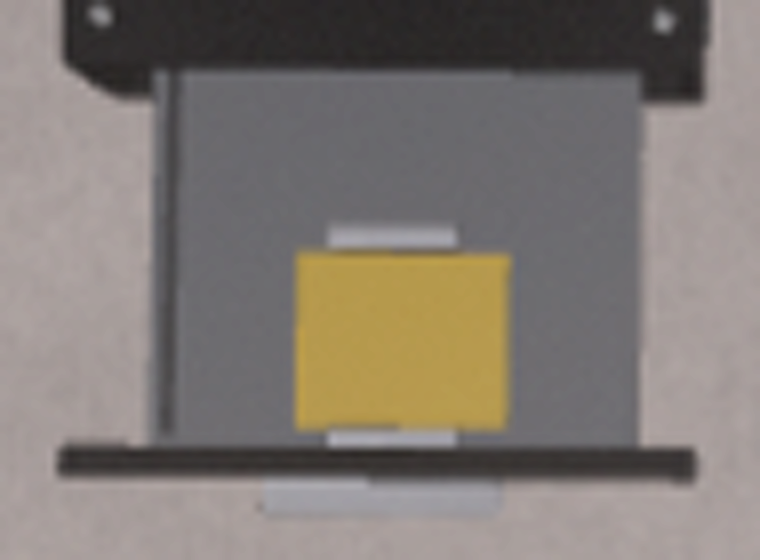

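The crop confirms it: orange is the end slot, about (190,150) in the crop, with its long axis across the rack. The drawer is nearly square to x, with its pad at about (403,340) and lip at about (380,497) in that crop. Next come the exact poses from the depth cloud, and IK checks.

Run:
```python
from h import *
P=np.load('Ptop.npy').reshape(-1,3)
def box(x0,x1,y0,y1,z0,z1):
    m=(P[:,0]>x0)&(P[:,0]<x1)&(P[:,1]>y0)&(P[:,1]<y1)&(P[:,2]>z0)&(P[:,2]<z1); w=P[m]
    r=cv2.minAreaRect((w[:,:2]*1000).astype(np.float32)); print(m.sum(),np.median(w[:,2]).round(4),[np.round(x,1) for x in r]); return w
box(.55,.95,.1,.42,.093,.108)          # lid
w=box(.42,.5,.1,.42,.09,.105)          # front top
print('front line',np.polyfit(w[:,1],w[:,0],1))
w=box(.40,.5,.1,.42,.06,.088)  # lip
box(.47,.55,.2,.32,.045,.065)  # stops
box(.44,.56,-.29,-.19,.046,.056) # orange+plates
im=np.load('top.npz')['im']; hsv=cv2.cvtColor(im,cv2.COLOR_RGB2HSV).reshape(-1,3)
for n,h0,h1,b in(('orange',5,17,(.4,.6,-.3,-.18,.046,.056)),('green',50,90,(.4,.6,-.35,-.24,.046,.056)),('mat',105,130,(.3,.6,-.2,.02,-.003,.008)),('pad',18,32,(.4,.6,.2,.32,.01,.025))):
    m=(hsv[:,0]>=h0)&(hsv[:,0]<=h1)&(hsv[:,1]>60)
    m&=(P[:,0]>b[0])&(P[:,0]<b[1])&(P[:,1]>b[2])&(P[:,1]<b[3])&(P[:,2]>b[4])&(P[:,2]<b[5]); w=P[m]
    print(n,m.sum(),w.mean(0).round(4),[np.round(x,1) for x in cv2.minAreaRect((w[:,:2]*1000).astype(np.float32))])
for p,yaws in(((.4995,-.2395,.016),(1.26,-1.88)),((.4995,-.2395,.25),(1.26,-1.88)),((.478,-.081,.02),(1.57,-1.57,0,3.14)),((.523,.262,.03),(0,3.14)),((.43,.26,.055),(0,3.14))):
    for y in yaws:
        q=inverse_kinematics(p,[np.pi,0,y]); print(p,y,None if q is None else np.round(q,2))
```

```text
5196 0.0997 [array([744.7, 265.5]), array([249.6, 240.9]), np.float64(1.3)]
319 0.0965 [array([473. , 260.8]), array([  9. , 234.7]), np.float64(1.5)]
front line [-0.02646656  0.47989458]
149 0.0812 [array([459.5, 258.9]), array([12.1, 87.4]), np.float64(1.5)]
49 0.0532 [array([482.4, 260.4]), array([  3.2, 114.8]), np.float64(1.5)]
376 0.0508 [array([ 493.3, -256.2]), array([85.1, 56.4]), np.float64(72.2)]
orange 167 [ 0.4986 -0.2393  0.051 ] [array([ 498.4, -239.4]), array([32.1, 54.3]), np.float64(73.9)]
green 123 [ 0.485  -0.2839  0.0511] [array([ 485.1, -283.7]), array([31.1, 50.4]), np.float64(71.6)]
mat 1958 [ 0.4789 -0.0821  0.0026] [array([479.1, -82.4]), array([146.8, 147.8]), np.float64(6.8)]
pad 592 [0.5216 0.2604 0.0174] [array([522.8, 260.5]), array([70.8, 84.3]), np.float64(1.5)]
(0.4995, -0.2395, 0.016) 1.26 [-0.59  0.31  1.86 -0.    0.97 -0.28]
(0.4995, -0.2395, 0.016) -1.88 None
(0.4995, -0.2395, 0.25) 1.26 [-0.59  0.04  1.69  0.    1.41 -0.28]
(0.4995, -0.2395, 0.25) -1.88 None
(0.478, -0.081, 0.02) 1.57 [-0.33  0.16  2.04 -0.    0.94 -0.33]
(0.478, -0.081, 0.02) -1.57 None
(0.478, -0.081, 0.02) 0 [-0.33  0.16  2.04 -0.    0.94  1.24]
(0.478, -0.081, 0.02) 3.14 [-0.33  0.16  2.04  0.    0.94 -1.9 ]
(0.523, 0.262, 0.03) 0 [ 0.33  0.35  1.77 -0.    1.01  1.9 ]
(0.523, 0.262, 0.03) 3.14 [ 0.33  0.35  1.77  0.    1.01 -1.24]
(0.43, 0.26, 0.055) 0 [ 0.39  0.14  1.98 -0.    1.02  1.96]
(0.43, 0.26, 0.055) 3.14 [ 0.39  0.14  1.98  0.    1.02 -1.18]
```

Run:
```python
from h import *
R=[np.pi,0,1.269]; x,y=.4985,-.2395
gripper_to(.085); movep([x,y,.2],R); 
print(observe()['time_s'])
move_l([x,y,.08],feed=.2)
print('stop',move_l([x,y,.016],feed=.06,max_force=8), observe()['eef_pos'],observe()['ft_force'])
gripper_to(.05,40); o=observe(); print(o['opening'],o['grasp_force'],o['ft_force'],o['time_s'])
im,d=snap('top'); im=im[170:260,270:420]; cv2.imwrite('pics/g1.png',cv2.resize(im[:,:,::-1],None,fx=5,fy=5,interpolation=cv2.INTER_CUBIC))
```

```text
3.4583
stop False [ 0.49890703 -0.23977127  0.01649613] [ 0.00659981 -0.04901902 -0.94947976]
0.05518621107529753 43.49589228630066 [ 0.11299009 -0.28055117  1.97446278] 5.8083
```

Run:
```python
from h import *
x,y=.4985,-.2395
move_l([x,y,.09],feed=.06); o=observe(); print(o['opening'],o['grasp_force'],o['ft_force'])
move_l([x,y,.16],feed=.15)
mx,my=.479,-.082; R=[np.pi,0,np.pi/2+.0265]
move_l([mx,my,.16],feed=.12,rotation=R)
move_l([mx,my,.035],feed=.1)
print('stop',move_l([mx,my,.0115],feed=.015,max_force=3),observe()['eef_pos'],observe()['ft_force'])
gripper_to(.085); hold(.2); move_l([mx,my,.16],feed=.15); o=observe(); print(o['opening'],o['time_s'])
im,d=snap('scene'); a=im[100:230,170:300]; cv2.imwrite('pics/s1.png',cv2.resize(a[:,:,::-1],None,fx=4.5,fy=4.5,interpolation=cv2.INTER_CUBIC))
```

```text
0.05568298912832988 43.00197958946228 [-0.23116674 -0.30855418 -1.60759638]
stop True [ 0.47891847 -0.08196423  0.01354936] [-1.52247252  0.3126718   5.74874346]
0.08512828759648933 13.7583
```

View pics/s1.png

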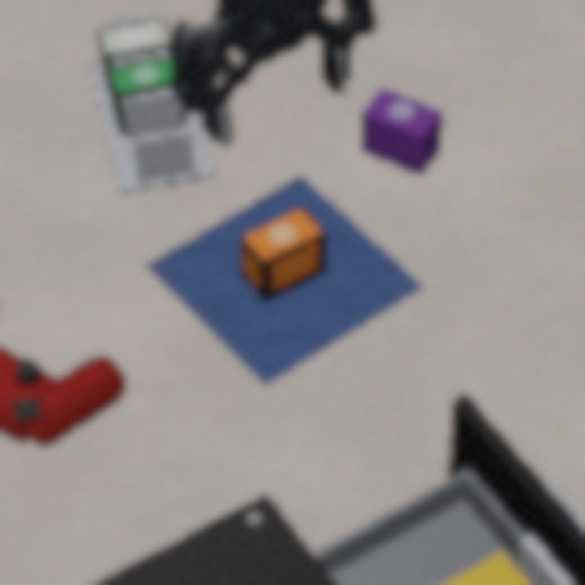

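The orange module stands upright on the mat at about (285,250), clear of the gripper. Next I regrasp it by its long sides.

Run:
```python
from h import *
mx,my=.479,-.082; R=[np.pi,0,np.pi+.0265]
movep([mx,my,.12],R)
gripper_to(.07)
print(move_l([mx,my,.0175],feed=.08,max_force=8)); gripper_to(.028,40)
o=observe(); print(o['opening'],o['grasp_force'],o['eef_pos'],o['time_s'])
move_l([mx,my,.06],feed=.06); move_l([mx,my,.18],feed=.15)
bx,by=.5225,.2605
move_l([bx-.0,by,.18],feed=.15)
o=observe(); print(o['opening'],o['grasp_force'],o['eef_pos'],o['time_s'])
im,d=snap('top'); a=im[140:240,140:270]; cv2.imwrite('pics/t2.png',cv2.resize(a[:,:,::-1],None,fx=5,fy=5,interpolation=cv2.INTER_CUBIC))
im,d=snap('scene'); a=im[170:290,210:350]; cv2.imwrite('pics/s2.png',cv2.resize(a[:,:,::-1],None,fx=5,fy=5,interpolation=cv2.INTER_CUBIC))
```

```text
False
0.03330822114561072 41.006280183792114 [ 0.4794539  -0.08214581  0.01798044] 17.3583
0.03347339050824167 40.32400667667389 [0.52256249 0.25998802 0.18003021] 21.6167
```

View pics/s2.png

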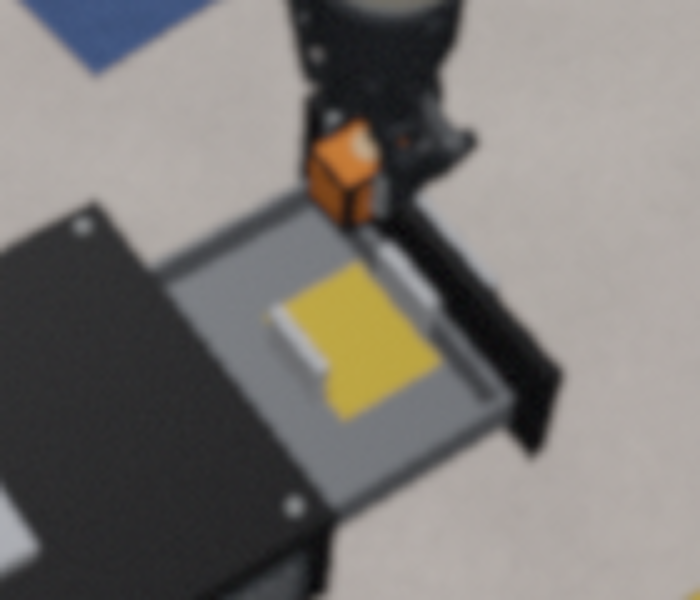

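The module is held upright and square to the drawer. The pad is empty at about (360,340) in the crop. I'm lowering it now.

Run:
```python
from h import *
bx,by=.5232,.2605
move_l([bx,by,.085],feed=.12)
print('early',move_l([bx,by,.036],feed=.04,max_force=4),observe()['eef_pos'])
print('stop',move_l([bx,by,.0295],feed=.012,max_force=3)); o=observe(); print(o['eef_pos'],o['ft_force'],o['time_s'])
if abs(o['eef_pos'][2]-.032)<.003:
    gripper_to(.06); hold(.2); move_l([bx,by,.19],feed=.12)
    movep([.40,.2605,.2],[np.pi,0,np.pi+.0265])
    im,d=snap('top'); a=im[140:240,140:270]; a=cv2.resize(a[:,:,::-1],(520,400),interpolation=cv2.INTER_CUBIC)
    im,d=snap('scene'); b=im[190:290,220:350]; b=cv2.resize(b[:,:,::-1],(520,400),interpolation=cv2.INTER_CUBIC)
    cv2.imwrite('pics/t3.png',cv2.resize(np.hstack([a,b]),(800,308)))
    print(observe()['time_s'])
    P=cloud('top').reshape(-1,3)
    m=(P[:,0]>.42)&(P[:,0]<.47)&(P[:,1]>.2)&(P[:,1]<.32)&(P[:,2]>.07)&(P[:,2]<.088); print('lip',m.sum(),P[m].min(0),P[m].max(0))
```

```text
early False [0.52351785 0.2605864  0.03639137]
stop True
[0.52365038 0.26057676 0.03200066] [ 0.05370712 -0.41224713  5.45421027] 24.45
27.1583
lip 137 [0.45235698 0.21526143 0.07382772] [0.46666395 0.30325866 0.08477158]
```

View pics/t3.png

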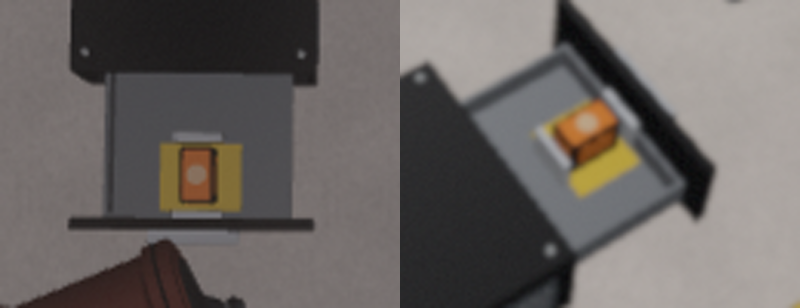

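The module stands on the pad between the stops, at about (197,174) in the left half. Now I shut the drawer gently.

Run:
```python
from h import *
u=np.array([np.cos(.0265),np.sin(.0265),0]); p0=np.array([.4527,.2595,.056])
gripper_to(0); s=p0-.04*u
move_l([s[0],s[1],.13],feed=.12); move_l(s,feed=.1)
print('A',move_l(p0+.08*u,feed=.045,max_force=10),(observe()['eef_pos']-p0)@u)
r=move_l(p0+.135*u,feed=.02,max_force=14); o=observe(); print('B',r,(o['eef_pos']-p0)@u,o['ft_force'],o['time_s'])
im,d=snap('top'); a=im[120:220,140:270]; cv2.imwrite('pics/t4.png',cv2.resize(a[:,:,::-1],(650,500),interpolation=cv2.INTER_CUBIC))
```

```text
A False 0.080028785045969
B True 0.13083293486580272 [-0.44031353 -0.74117644 -0.30687128] 34.6083
```

Run:
```python
from h import *
u=np.array([np.cos(.0265),np.sin(.0265),0]); p0=np.array([.4527,.2595,.056])
r=move_l(p0+.139*u,feed=.012,max_force=14); o=observe(); print('C',r,(o['eef_pos']-p0)@u,o['ft_force'],o['time_s'])
s=p0+.08*u; move_l(s,feed=.1); move_l([s[0],s[1],.2],feed=.15)
movep([.35,.05,.3],[np.pi,0,np.pi+.0265]); print(observe()['time_s'])
im,d=snap('top'); a=im[70:220,140:270]; a=cv2.resize(a[:,:,::-1],None,fx=3,fy=3,interpolation=cv2.INTER_CUBIC)
im,d=snap('scene'); b=im[170:320,140:330]; b=cv2.resize(b[:,:,::-1],None,fx=3,fy=3,interpolation=cv2.INTER_CUBIC)
cv2.imwrite('pics/t5.png',np.hstack([a,b])[:,:800])
hold(.5); snap('top'); P=cloud('top').reshape(-1,3)
m=(P[:,0]>.5)&(P[:,0]<.62)&(P[:,1]>.23)&(P[:,1]<.29)&(P[:,2]>.07)&(P[:,2]<.088); print('lip',m.sum(),P[m].min(0),P[m].max(0))
m=(P[:,0]>.5)&(P[:,0]<.95)&(P[:,1]>.23)&(P[:,1]<.29)&(P[:,2]>.09)&(P[:,2]<.105); print('front/lid',P[m].min(0),P[m].max(0))
```

```text
C True 0.1306567621733619 [ 0.51623002  0.37407946 -0.36060773] 35.125
38.025
lip 98 [0.59489162 0.23196658 0.0760787 ] [0.60909815 0.28972896 0.08587496]
front/lid [0.60822852 0.23004082 0.09204587] [0.86834275 0.28992275 0.10483236]
```

View pics/t5.png

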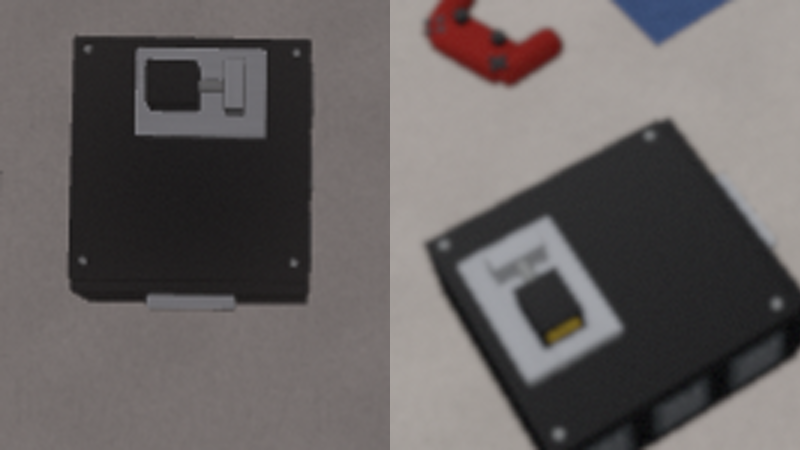

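The drawer front sits flush with the housing: 0.608 to 0.868 m is exactly its 260 mm. The push met a hard stop above 14 N, well past the detent's 8 N, and the drawer stayed shut after I backed off.

```bash
python3 -c "
from plant import *
job_done()"
```

```text
the job is handed in; nothing more can be done
```

The job is handed in: the orange module was stood on the mat, regrasped by its long sides and set on the drawer pad, and the drawer was pushed home and stayed shut, at about 39 s of the 72 s allowed.

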